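# Load the kit nests with glands and breakers

## Task

Make up the kit for the next power unit: set the large gland, the small gland, the three-pole breaker and the two-pole breaker each into the nest whose pocket has its shape and size, standing upright on the pocket floor. Set them down without dropping or ramming them, and leave the red threadlocker bottle standing where it is.

Things in the scene. Friction and masses are not known exactly. Their poses are not given: they have to be found in the camera images.
- gland_large: The larger nickel cable gland, 62 mm high, standing on its round thread, domed end up. Origin: centre of the underside, z up. By height (mm): thread 0-15 (50 mm diameter), black flange 15-18 (60 mm), hexagon 18-30, nut hexagon 33-48, then dome. Hexagons 57 mm across flats, 66 over corners, lined up: flats face +y, -y and every 60 deg. Grip the nut hexagon. 340 g.
- gland_small: The smaller nickel cable gland, 45 mm high, standing on its round thread, domed end up. Origin: centre of the underside, z up. By height (mm): thread 0-11 (25 mm diameter), black flange 11-13 (32 mm), hexagon 13-22, nut hexagon 24-36, then dome. Hexagons 30 mm across flats, 35 over corners, lined up: flats face +y, -y and every 60 deg. Grip the nut hexagon. 75 g.
- breaker_3pole: Three-pole miniature circuit breaker, off-white plastic, lying on its back, its row of three black toggles up. 85 mm long (x), 54 mm wide (y); 50 mm high at the ends, 60 mm in the middle (45 mm long), toggles to 72 mm. Origin: centre of the underside, z up. Grip it from above by its plain long sides (facing +y and -y), 54 mm apart. 360 g.
- breaker_2pole: Two-pole miniature circuit breaker, off-white plastic, lying on its back, its row of two black toggles up. 85 mm long (x), 36 mm wide (y); 50 mm high at the ends, 60 mm in the middle (45 mm long), toggles to 72 mm. Origin: centre of the underside, z up. Grip it from above by its plain long sides (facing +y and -y), 36 mm apart. 240 g.
- nest_gland_large: Black plastic kit nest fixed on the bench, 82 by 82 mm, 12 mm high, with a round 66 mm pocket 8 mm deep, yellow floor 4 mm above the bench. Origin: centre of its underside, at bench level; z up. For the large gland: its thread stands inside with 8 mm to spare all round.
- nest_gland_small: Black plastic kit nest fixed on the bench, 58 by 58 mm, 12 mm high, with a round 41 mm pocket 8 mm deep, yellow floor 4 mm above the bench. Origin: centre of its underside, at bench level; z up. For the small gland: its thread stands inside with 8 mm to spare all round.
- nest_3pole: Black plastic kit nest fixed on the bench, 86 (x) by 117 (y) mm, 12 mm high, with a rectangular 70 (x) by 101 (y) mm pocket 8 mm deep, yellow floor 4 mm above the bench. Origin: centre of its underside, at bench level; z up. For the three-pole breaker: its length (its x) goes along the nest's y, either way round, with 8 mm to spare on every side.
- nest_2pole: Black plastic kit nest fixed on the bench, 68 (x) by 117 (y) mm, 12 mm high, with a rectangular 52 (x) by 101 (y) mm pocket 8 mm deep, yellow floor 4 mm above the bench. Origin: centre of its underside, at bench level; z up. For the two-pole breaker: its length (its x) goes along the nest's y, either way round, with 8 mm to spare on every side.
- bottle: Red threadlocker bottle, white cap, 34 mm in diameter, 90 mm high, standing loose among the parts, to be left standing. Origin: centre of its underside, z up. Also about, under 15 mm high near the parts: locknut, plug, marker, screwdriver. Bins 75 mm high stand at the far edge, a chassis 175 mm high at the left side, a driver 280 mm high at the far right, well beyond the nests.
Things that resemble listed ones, but are neither listed nor needed, are in the scene too. Leave any purple look-alike of the breaker_2pole alone.

How it is judged:
By the outcome, as a careful person would: the job done as asked, in the order asked, and still so for the second after the job is handed in, with the robot touching nothing.
It also fails if it takes over 106 s, if anything falls off the work surface, if the arm or the gripper's body presses on something with over 40 N, if the wrist force passes 120 N, or if a joint passes its speed limit or range.

## Robot

A 6-joint arm with a two-finger parallel gripper is mounted at the origin on the work surface. World frame = base frame: x ahead of the robot, y to its left, z up, the work surface at z = 0. Lengths are in m, angles in degrees, forces in N, time in s.
With the tool pointing down it reaches from about 0.275 to 0.825 m from the base axis. Payload 5.2 kg.
Tool frame: the origin (TCP) lies at the very end of the fingers, on their centre line; the grasp point (between the pads) lies 19 mm behind it; z points along the fingers, y is the line along which they close (so a half turn about z gives the same grasp; the last joint's range is limited). The gripper opens to 93 mm and grips with 3 to 60 N. Pads are 15 mm wide; open, the fingers measure 128 mm over their backs; the gripper's body (75 mm by 188 mm) begins 65 mm behind the grasp point.
Start: joints at [-75.791, 14.817, 87.949, -0, 77.235, -11.62], TCP at [0.24, -0.495, 0.219] pointing down, gripper open.
Joint ranges: [-179.93, 179.93], [-52.35, 119.4], [10.71, 147.94], [-69.91, 249.91], [12.55, 155.21], [-178.61, 178.61]. Speed limits (degrees/s): [147.25, 147.25, 180, 180, 180, 180].

## Interface

Orientations are given as [roll, pitch, yaw] about the fixed x, y, z axes, in that order (R = Rz(yaw) Ry(pitch) Rx(roll)).
In Python, from plant import status, capture, camera_info, order gives the robot as it stands.
- The arm moves only by the tool drive_tool, never from a script. Its argument "deltas" is a list of rows, each a list of 6 numbers: the shift along the tool's x, y, z in units of 30 mm (1.0 is 30 mm), then the turn, a rotation vector about the tool's x, y, z in units of 8 degrees (1.0 is 8 degrees). A call has 1 to 12 rows; each row shifts and turns the commanded pose from where the row before left it, along the tool's axes as they then stand; what a row does not reach is not made up. A row lasts 1/10 s, in which the tool goes at most 50 mm and 8.59 degrees, less where a joint would pass 70% of its speed; a pose out of reach is approached as far as the arm can. A call is refused whole if a number of a shift passes 1 or a number of a turn 1, either way. A call with a gripper value outside its range is refused whole. "claw" is the opening, from 0 (shut) to 1 (fully open), set as the call begins (left out, the last holds). The fingers move at their own pace and stop on an object; "force" is the grip in N (left out, the last holds). Time passes only in rows, so rows that do not move let the fingers close. It gives the time, the measured TCP pose, the force, the opening and the grip force at its end, in the units of the state.
- status.observe(): the state, without advancing time (a new reading comes with each control period).
- capture(name): name is "scene" or "top"; returns the picture (400x640x3 uint8, blue, green, red); there is no depth.
- camera_info(name): a dict with "camera_matrix" (3x3 intrinsics, pixels), "xyz" and "attitude" of the camera in the world. Camera axes: x right, y down, z forward; pixel columns grow to the right and rows downward; lengths in m; the calibration is good to about 2 mm. A picture is of the moment at which its call begins. camera_info takes no time and is no camera call.
- order.hand_in(): hands the job in; it is judged then, once.
The state is a dict: "clock": time; "qpos": joint angles; "dq": joint speeds; "effort": joint torques, N m; "ee_pos": TCP position; "eef_rot": TCP orientation; "ft_force": force on the tool from outside, world axes, zero at the start; "torque": the same for the moment, N m; "width": opening from 0.0 (shut) to 1.0 (fully open); "finger_force": force on a finger pad.
Only numpy, scipy, OpenCV 4.12 (cv2) and the standard library are available. Lean on these libraries where they do the work, as an engineer would, in place of code of your own. Each camera call takes 0.05 s, during which the arm holds its last target. There are 200 camera calls.

## Working session

There is one attempt and no reset: what is moved stays moved. The work goes in short steps, Python scripts to look and compute and a tool call to move; the robot and the scene stay as the last step left them, time stands still between calls to the robot, and variables do not carry over. Pictures are saved under pics/ and viewed, at most 14 in all, crops included, and the job is handed in when it is done.

Besides the shell and the picture viewer there is one more tool, called after "Emit:" in YAML: its name, and indented under it one key for each argument. drive_tool: Moves the arm, as the interface text tells. Its arguments: {"type":"object","properties":{"deltas":{"type":"array"},"claw":{"type":"number"},"force":{"type":"number"}},"required":["deltas"]}

```bash
mkdir -p pics; python3 - <<'E'
from plant import status,capture,camera_info
import cv2
for n in("top","scene"):
    cv2.imwrite(f"pics/{n}0.png",cv2.resize(capture(n),(800,500),interpolation=cv2.INTER_CUBIC));print(n,camera_info(n))
print(status.observe())
E
```

```text
top {'camera_matrix': array([[400.01742862,   0.        , 312.11801599],
       [  0.        , 400.01742862, 199.80569807],
       [  0.        ,   0.        ,   1.        ]]), 'xyz': array([ 0.42736885, -0.00474866,  1.0887396 ]), 'attitude': array([-175.52868329,    0.67867519,  -91.58714699])}
scene {'camera_matrix': array([[434.90552053,   0.        , 315.51388412],
       [  0.        , 434.90552053, 196.89543803],
       [  0.        ,   0.        ,   1.        ]]), 'xyz': array([ 1.07628074, -0.05815474,  0.7455914 ]), 'attitude': array([-141.11947754,    0.87032561,   84.93926689])}
{'clock': 0.1, 'qpos': array([-7.57872537e+01,  1.48552413e+01,  8.80025629e+01, -2.10494858e-03,
        7.72354776e+01, -1.16204757e+01]), 'dq': array([-0.00260747, -0.05795175, -0.2088276 ,  0.05663491, -0.06326096,
       -0.02545627]), 'effort': array([ 4.07290121e-03, -4.38204396e+01, -2.84642565e+01,  7.23094563e-02,
        3.62999202e-02, -4.73633190e-05]), 'ee_pos': array([ 0.23954492, -0.49455959,  0.21791509]), 'eef_rot': array([-1.79908217e+02, -1.67794406e-02,  2.58336754e+01]), 'ft_force': array([-0.23685823, -0.02489462, -0.71353143]), 'torque': array([ 0.00606949,  0.08980345, -0.04634737]), 'finger_force': 0.0, 'width': 0.9980916397826265}
```

View pics/top0.png

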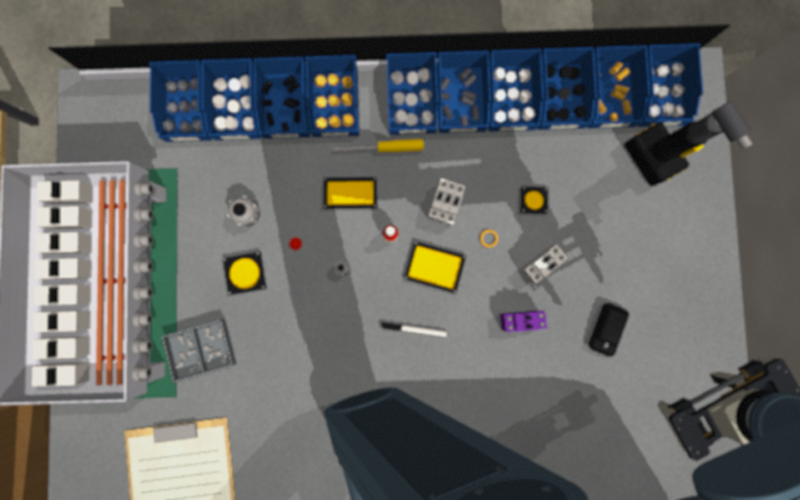

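View pics/scene0.png

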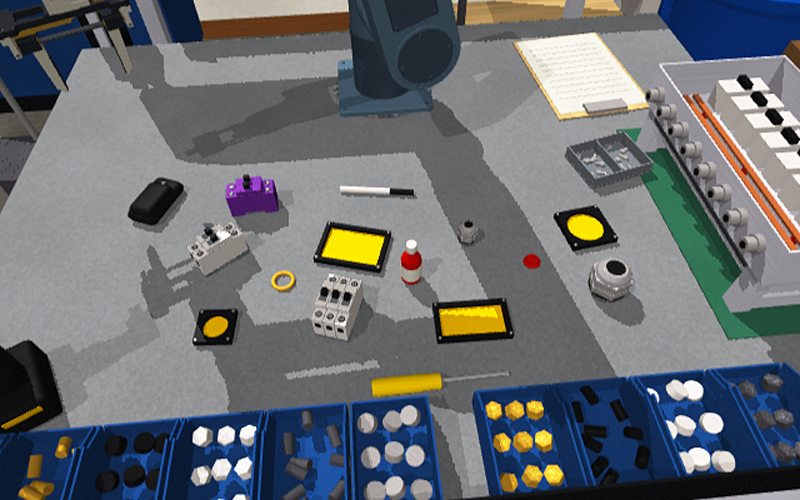

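The top view (800x500) shows these candidates:
- **Large gland (240,208):** the only big nickel gland on the bench.
- **Small gland (340,268).**
- **Three-pole breaker (447,200):** three toggles.
- **Two-pole breaker (546,263):** off-white. The purple one at (523,321) is the look-alike to leave alone.
- **Nests:** large round (244,272), small round (534,200), narrow rectangle (350,193) for the two-pole, wide rectangle (435,266) for the three-pole.
- **Bottle (390,232).**

I'll confirm these in enlarged crops.

```bash
cat > h.py <<'E'
import numpy as np,cv2
from scipy.spatial.transform import Rotation as R
from plant import status,capture,camera_info,order
def px2w(n,u,v,z):
    c=camera_info(n);d=R.from_euler('xyz',c['attitude'],degrees=True).as_matrix()@np.linalg.inv(c['camera_matrix'])@[u,v,1]
    return (c['xyz']+d*(z-c['xyz'][2])/d[2])[:2]
def w2px(n,P):
    c=camera_info(n);p=(np.atleast_2d(P)-c['xyz'])@R.from_euler('xyz',c['attitude'],degrees=True).as_matrix()@c['camera_matrix'].T
    return p[:,:2]/p[:,2:]
E
python3 - <<'E'
from h import *
im=capture("top");cv2.imwrite("pics/top_raw.png",im);cv2.imwrite("pics/scene_raw.png",capture("scene"))
for k,(x,y) in dict(L=(170,130),Rr=(310,130)).items():
    cv2.imwrite(f"pics/c{k}.png",cv2.resize(im[y:y+120,x:x+160],None,fx=5,fy=5,interpolation=cv2.INTER_CUBIC))
hsv=cv2.cvtColor(im,cv2.COLOR_BGR2HSV)
m=cv2.inRange(hsv,(18,150,90),(35,255,255))
for c in cv2.findContours(m,cv2.RETR_EXTERNAL,cv2.CHAIN_APPROX_NONE)[0]:
    if cv2.contourArea(c)<80: continue
    (u,v),s,a=cv2.minAreaRect(c)
    b=np.array([px2w("top",*p,.004) for p in cv2.boxPoints(((u,v),s,a))])
    e=b[1]-b[0];f=b[2]-b[1]
    print(np.round([u,v,*b.mean(0)],4),np.round([np.linalg.norm(e),np.linalg.norm(f)],4),np.degrees(np.arctan2(e[1],e[0])).round(1))
E
```

```text
[195.     218.5      0.4707   0.3256] [0.0657 0.0679] -91.6
[ 3.473585e+02  2.132453e+02  4.734000e-01 -8.870000e-02] [0.0747 0.105 ] -17.7
[ 3.905001e+02  1.905000e+02  5.318000e-01 -2.080000e-01] [0.0349 0.0344] -46.8
[ 4.270e+02  1.595e+02  6.140e-01 -3.111e-01] [0.0382 0.0414] -91.7
[2.795e+02 1.540e+02 6.413e-01 9.190e-02] [0.1019 0.05  ] -91.7
[ 3.200778e+02  1.162451e+02  7.435000e-01 -2.270000e-02] [0.1004 0.0264] -88.1
```

View pics/cL.png

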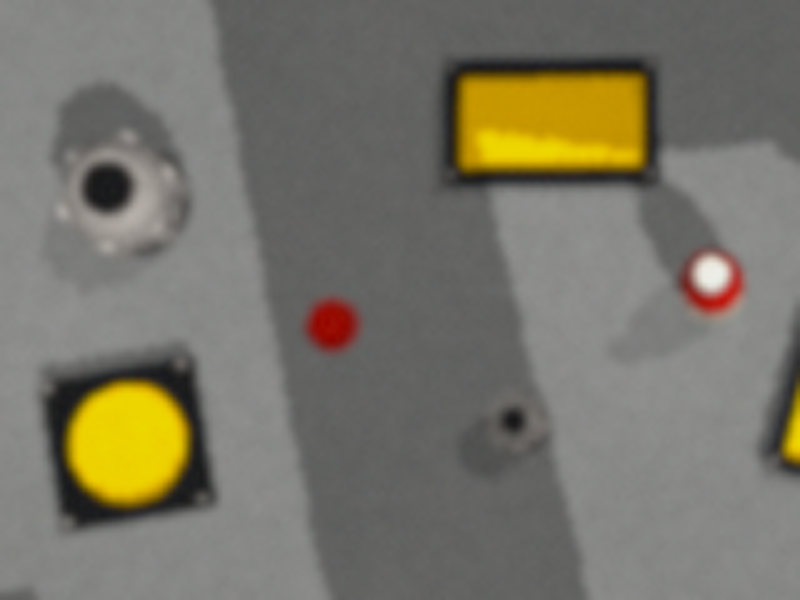

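View pics/cRr.png

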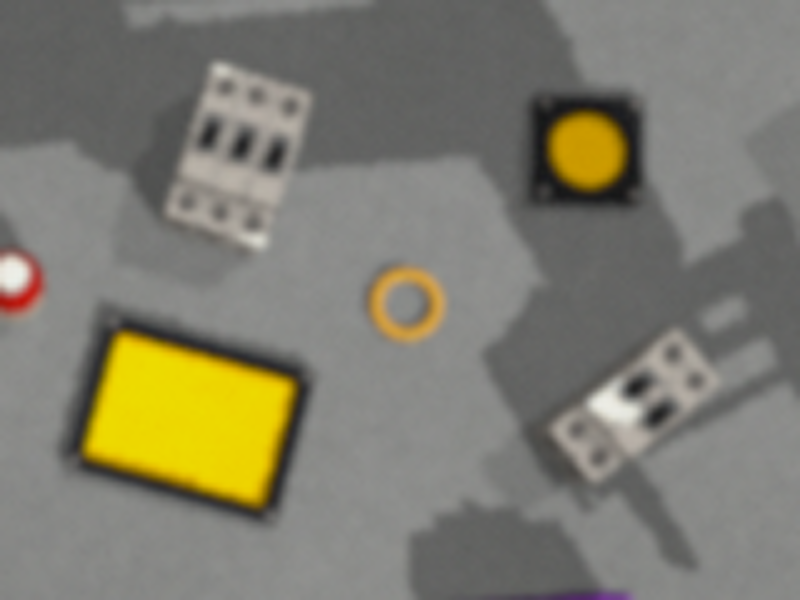

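The crops confirm each item. In the left crop the large gland's bore is at (107,187), with corners around it. The small gland's bore is at (513,420) and the bottle cap at (711,273). In the right crop the three-pole breaker (three toggles) is at (240,155), the off-white two-pole (two toggles) at (636,405), and the locknut ring at (407,303). Next I'll fit models to these points and overlay them on both cameras.

```bash
cat > fit.py <<'E'
from h import *
from scipy.optimize import least_squares
def box(l,w,z): return np.array([[l,w,z*2],[l,-w,z*2],[-l,-w,z*2],[-l,w,z*2]])/2
def hexa(af,z): 
    r=af/np.sqrt(3);a=np.radians(np.arange(0,360,60));return np.c_[r*np.cos(a),r*np.sin(a),0*a+z]
def tr(m,p):
    c,s=np.cos(p[2]),np.sin(p[2]);return m@np.array([[c,s,0],[-s,c,0],[0,0,1]])+[p[0],p[1],0]
from scipy.spatial import cKDTree
def fit(m,pts,org,yaws,cam="top"):
    P=(np.array(pts)+.5)/5-.5+org;g=px2w(cam,*P.mean(0),m[0,2]);best=None
    for y in yaws:
        r=least_squares(lambda p:cKDTree(w2px(cam,tr(m,p))).query(P)[0],[*g,np.radians(y)])
        if best is None or r.cost<best.cost: best=r
    return best.x,np.sqrt(2*best.cost/len(P))
L=(170,130);Q=(310,130)
E
python3 - <<'E'
from fit import *
ys=range(0,180,15)
J=dict(gland_large=(hexa(.057,.046),[(130,135),(168,172),(107,248),(65,212),(70,155)],L,ys),
 b3=(box(.085,.054,.05),[(215,62),(313,95),(268,248),(165,215)],Q,ys),
 b2=(box(.085,.036,.05),[(680,328),(720,377),(597,485),(550,432)],Q,ys),
 n3=(box(.086,.117,.012),[(110,315),(312,370),(270,522),(68,465)],Q,ys),
 n2=(box(.068,.117,.012),[(447,58),(655,60),(657,180),(447,182)],L,ys),
 nL=(box(.082,.082,.012),[(40,375),(187,352),(213,503),(66,528)],L,ys),
 nS=(box(.058,.058,.012),[(530,95),(640,95),(643,205),(532,205)],Q,ys))
ims={n:cv2.resize(cv2.imread(f"pics/{n}_raw.png"),None,fx=5,fy=5,interpolation=cv2.INTER_CUBIC) for n in("top","scene")}
def draw(m,p):
    for n in ims: cv2.polylines(ims[n],[np.int32((w2px(n,tr(m,p))+.5)*5)],True,(255,0,255),2)
for k,(m,pts,o,y) in J.items():
    p,e=fit(m,pts,o,y);print(k,p[:2].round(4),np.degrees(p[2]).round(1),"px",e.round(2));draw(m,p)
for k,(u,v,z) in dict(gl=(107,187,.062),gs=(513,420,.045),bot=(711,273,.09)).items():
    g=px2w("top",(u+.5)/5-.5+170,(v+.5)/5-.5+130,z);print(k,g.round(4))
    draw(hexa(.03,.036) if k=="gs" else hexa(.01,z),[*g,0])
T=ims["top"][650:1250,850:2350];S=ims["scene"][800:1450,700:2600]
cv2.imwrite("pics/ovt.png",cv2.resize(T,(800,320),interpolation=cv2.INTER_AREA));cv2.imwrite("pics/ovs.png",cv2.resize(S,(800,274),interpolation=cv2.INTER_AREA))
cv2.imwrite("pics/ov.png",cv2.vconcat([cv2.imread("pics/ovt.png"),cv2.imread("pics/ovs.png")]))
# small gland closeups
a=cv2.resize(cv2.imread("pics/top_raw.png")[200:230,260:290],(400,400),interpolation=cv2.INTER_CUBIC)
b=cv2.resize(cv2.imread("pics/scene_raw.png")[170:200,358:388],(400,400),interpolation=cv2.INTER_CUBIC)
cv2.imwrite("pics/gs.png",cv2.hconcat([a,b]))
E
```

```text
Traceback (most recent call last):
  File "fit.py", line 12, in fit
    r=least_squares(lambda p:cKDTree(w2px(cam,tr(m,p))).query(P)[0],[*g,np.radians(y)])
  File "fit.py", line 12, in <lambda>
    r=least_squares(lambda p:cKDTree(w2px(cam,tr(m,p))).query(P)[0],[*g,np.radians(y)])
                                     ~~~~^^^^^^^^^^^^^
  File "h.py", line 8, in w2px
    c=camera_info(n);p=(np.atleast_2d(P)-c['xyz'])@R.from_euler('xyz',c['attitude'],degrees=True).as_matrix()@c['camera_matrix'].T
ValueError: time passes only in moves, steps and waits
```

camera_info appears to be limited by how often it is called, so I'll cache it and rerun.

```bash
sed -i 's/^def px2w/from functools import cache\ncamera_info=cache(camera_info)\ndef px2w/' h.py
cat > run.py <<'E'
from fit import *
ys=range(0,180,15)
J=dict(gland_large=(hexa(.057,.046),[(130,135),(168,172),(107,248),(65,212),(70,155)],L,ys),
 b3=(box(.085,.054,.05),[(215,62),(313,95),(268,248),(165,215)],Q,ys),
 b2=(box(.085,.036,.05),[(680,328),(720,377),(597,485),(550,432)],Q,ys),
 n3=(box(.086,.117,.012),[(110,315),(312,370),(270,522),(68,465)],Q,ys),
 n2=(box(.068,.117,.012),[(447,58),(655,60),(657,180),(447,182)],L,ys),
 nL=(box(.082,.082,.012),[(40,375),(187,352),(213,503),(66,528)],L,ys),
 nS=(box(.058,.058,.012),[(530,95),(640,95),(643,205),(532,205)],Q,ys))
ims={n:cv2.resize(cv2.imread(f"pics/{n}_raw.png"),None,fx=5,fy=5,interpolation=cv2.INTER_CUBIC) for n in("top","scene")}
def draw(m,p):
    for n in ims: cv2.polylines(ims[n],[np.int32((w2px(n,tr(m,p))+.5)*5)],True,(255,0,255),2)
for k,(m,pts,o,y) in J.items():
    p,e=fit(m,pts,o,y);print(k,p[:2].round(4),np.degrees(p[2]).round(1),"px",e.round(2));draw(m,p)
for k,(u,v,z) in dict(gl=(107,187,.062),gs=(513,420,.045),bot=(711,273,.09)).items():
    g=px2w("top",(u+.5)/5-.5+170,(v+.5)/5-.5+130,z);print(k,g.round(4))
    draw(hexa(.03,.036) if k=="gs" else hexa(.01,z),[*g,0])
T=ims["top"][650:1250,850:2350];S=ims["scene"][800:1450,700:2600]
cv2.imwrite("pics/ov.png",cv2.vconcat([cv2.resize(T,(800,320),interpolation=cv2.INTER_AREA),cv2.resize(S,(800,274),interpolation=cv2.INTER_AREA)]))
a=cv2.resize(cv2.imread("pics/top_raw.png")[200:230,260:290],(400,400),interpolation=cv2.INTER_CUBIC)
b=cv2.resize(cv2.imread("pics/scene_raw.png")[170:200,358:388],(400,400),interpolation=cv2.INTER_CUBIC)
cv2.imwrite("pics/gs.png",cv2.hconcat([a,b]))
E
python3 run.py
```

```text
gland_large [0.6024 0.3172] 109.4 px 1.12
b3 [ 0.6087 -0.1169] -19.4 px 0.38
b2 [ 0.4714 -0.3171] 127.9 px 0.58
n3 [ 0.4732 -0.0887] 162.7 px 0.89
n2 [0.6409 0.09  ] -1.5 px 0.61
nL [0.4732 0.3234] 8.5 px 0.54
nS [ 0.6124 -0.3084] 88.4 px 0.53
gl [0.6025 0.3177]
gs [0.4761 0.1106]
bot [0.5451 0.0046]
```

View pics/ov.png

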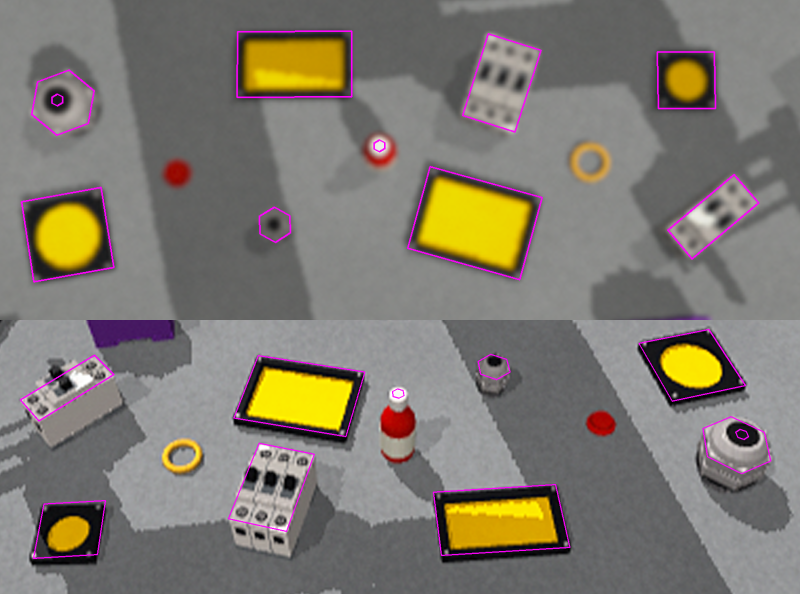

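View pics/gs.png

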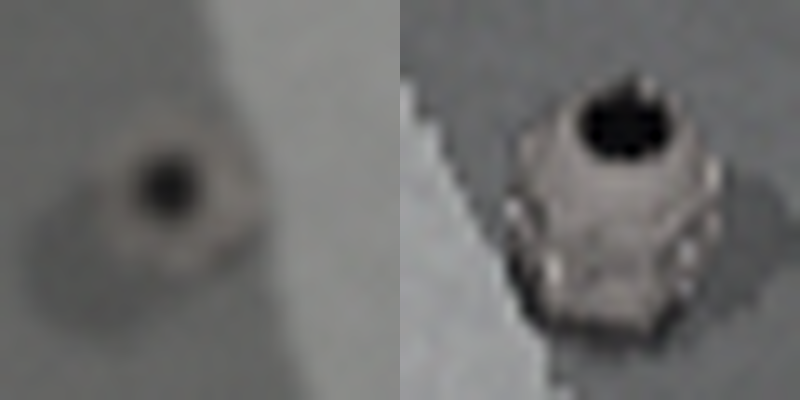

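The overlays fit in both cameras. In the scene crop the small gland's nut corners are at (152,265), (288,250), (113,205) and (312,170). I'll fit its yaw from those and work out the first move.

```bash
cat > go.py <<'E'
import sys;from h import *
# usage: go.py x y z yaw  -> shift after turning, in tool units
def rep(T,yaw,verb=True):
    s=status.observe();p=s['ee_pos'];r=R.from_euler('xyz',s['eef_rot'],degrees=True)
    t=R.from_euler('xyz',[180,0,yaw],degrees=True)
    turn=(r.inv()*t).as_rotvec(degrees=True)/8
    print("t%.1f"%s['clock'],"pos",p.round(4),"rot",s['eef_rot'].round(1),"w%.3f"%s['width'],"ff%.1f"%s['finger_force'],"F",s['ft_force'].round(1))
    print("turn",turn.round(2),"shift after turn",(t.inv().apply(np.array(T)-p)/.03).round(2),"now",(r.inv().apply(np.array(T)-p)/.03).round(2))
if __name__=="__main__":
    a=list(map(float,sys.argv[1:]));rep(a[:3],a[3])
E
python3 - <<'E'
from fit import *
o=np.array([358,170]);P=[((x+.5)/13.333-.5)*5+2 for x in ()]
pts=[(((x+.5)/13.333-.5)*5+2,((y+.5)/13.333-.5)*5+2) for x,y in[(152,265),(288,250),(113,205),(312,170)]]
for z in(.026,.03,.034):
    p,e=fit(hexa(.03,z),pts,o,range(0,60,10),"scene");print(z,p[:2].round(4),np.degrees(p[2])%60,e)
E
python3 go.py .6024 .3175 .1 109.4
```

```text
0.026 [0.4729 0.1097] 33.36461985315282 1.0330308813634204
0.03 [0.4762 0.1088] 33.082128014726145 1.025663419954681
0.034 [0.4795 0.1079] 32.84319237478468 1.0210510322578716
t0.2 pos [ 0.2396 -0.4947  0.2181] rot [-179.9   -0.    25.8] w0.998 ff0.0 F [-0.2 -0.1  0. ]
turn [-0.000e+00 -1.000e-02 -1.045e+01] shift after turn [21.52 20.4   3.94] now [ 22.68 -19.1    3.96]
```

Emit:
drive_tool:
  deltas:
    - [0, 0, 0, 0, 0, -0.95]
    - [0, 0, 0, 0, 0, -0.95]
    - [0, 0, 0, 0, 0, -0.95]
    - [0, 0, 0, 0, 0, -0.95]
    - [0, 0, 0, 0, 0, -0.95]
    - [0, 0, 0, 0, 0, -0.95]
    - [0, 0, 0, 0, 0, -0.95]
    - [0, 0, 0, 0, 0, -0.95]
    - [0, 0, 0, 0, 0, -0.95]
    - [0, 0, 0, 0, 0, -0.95]
    - [0, 0, 0, 0, 0, -0.95]
  claw: 1.0

```text
clock: 1.3
ee_pos: [0.2396, -0.4949, 0.2184]
eef_rot: [180.0, -0.0, 109.7]
ft_force: [-0.1, 1.0, 1.0]
width: 1.0
finger_force: 0.0
```

Emit:
drive_tool:
  deltas:
    - [0.9, 0.85, 0, 0, 0, 0]
    - [0.9, 0.85, 0, 0, 0, 0]
    - [0.9, 0.85, 0, 0, 0, 0]
    - [0.9, 0.85, 0, 0, 0, 0]
    - [0.9, 0.85, 0, 0, 0, 0]
    - [0.9, 0.85, 0, 0, 0, 0]
    - [0.9, 0.85, 0, 0, 0, 0]
    - [0.9, 0.85, 0, 0, 0, 0]
    - [0.9, 0.85, 0, 0, 0, 0]
    - [0.9, 0.85, 0, 0, 0, 0]
    - [0.9, 0.85, 0, 0, 0, 0]
    - [0.9, 0.85, 0, 0, 0, 0]

```text
clock: 2.5
ee_pos: [0.4208, -0.0862, 0.2187]
eef_rot: [180.0, 0.0, 109.4]
ft_force: [0.3, -0.7, 0.9]
width: 1.003
finger_force: 0.0
```

Emit:
drive_tool:
  deltas:
    - [0.9, 0.85, 0.3, 0, 0, 0]
    - [0.9, 0.85, 0.3, 0, 0, 0]
    - [0.9, 0.85, 0.3, 0, 0, 0]
    - [0.9, 0.85, 0.3, 0, 0, 0]
    - [0.9, 0.85, 0.3, 0, 0, 0]
    - [0.9, 0.85, 0.3, 0, 0, 0]
    - [0.9, 0.85, 0.3, 0, 0, 0]
    - [0.9, 0.85, 0.3, 0, 0, 0]
    - [0.9, 0.85, 0.3, 0, 0, 0]
    - [0.9, 0.85, 0.3, 0, 0, 0]
    - [0.6, 0.6, 0.3, 0, 0, 0]
    - [0, 0, 0, 0, 0, 0]

```text
clock: 3.7
ee_pos: [0.5819, 0.2774, 0.1174]
eef_rot: [-179.9, -0.1, 109.6]
ft_force: [-0.5, -0.0, 0.2]
width: 1.004
finger_force: 0.0
```

```bash
python3 go.py .6024 .3175 .0215 109.4
```

```text
t3.7 pos [0.5819 0.2774 0.1174] rot [-1.799e+02 -1.000e-01  1.096e+02] w1.004 ff0.0 F [-0.5 -0.   0.2]
turn [-0.01 -0.01  0.02] shift after turn [1.03 1.09 3.2 ] now [1.03 1.1  3.2 ]
```

Emit:
drive_tool:
  deltas:
    - [0.35, 0.37, 0.2, 0, 0, 0]
    - [0.35, 0.37, 0.2, 0, 0, 0]
    - [0.33, 0.36, 0.3, 0, 0, 0]
    - [0, 0, 0.5, 0, 0, 0]
    - [0, 0, 0.5, 0, 0, 0]
    - [0, 0, 0.5, 0, 0, 0]
    - [0, 0, 0.5, 0, 0, 0]
    - [0, 0, 0.3, 0, 0, 0]
    - [0, 0, 0.2, 0, 0, 0]
    - [0, 0, 0, 0, 0, 0]
    - [0, 0, 0, 0, 0, 0]

```text
clock: 4.8
ee_pos: [0.6033, 0.3149, 0.0241]
eef_rot: [180.0, 0.0, 109.4]
ft_force: [-0.3, -0.3, 0.2]
width: 1.003
finger_force: 0.0
```

Emit:
drive_tool:
  deltas:
    - [0, 0, 0, 0, 0, 0]
    - [0, 0, 0, 0, 0, 0]
    - [0, 0, 0, 0, 0, 0]
    - [0, 0, 0, 0, 0, 0]
    - [0, 0, 0, 0, 0, 0]
    - [0, 0, 0, 0, 0, 0]
    - [0, 0, 0, 0, 0, 0]
    - [0, 0, 0, 0, 0, 0]
  claw: 0.5
  force: 35

```text
clock: 5.6
ee_pos: [0.6032, 0.3149, 0.0239]
eef_rot: [180.0, -0.0, 109.4]
ft_force: [-0.1, 0.3, 0.0]
width: 0.609
finger_force: 34.9
```

```bash
python3 go.py .6024 .3175 .0215 109.4;  python3 - <<'E'
from h import *
im=cv2.resize(capture("scene")[140:290,420:620],None,fx=4,fy=4,interpolation=cv2.INTER_CUBIC);cv2.imwrite("pics/g1.png",im)
E
```

```text
t5.6 pos [0.6032 0.3149 0.0239] rot [180.   -0.  109.4] w0.609 ff34.9 F [-0.1  0.3  0. ]
turn [ 0. -0.  0.] shift after turn [0.09 0.   0.08] now [0.09 0.   0.08]
```

View pics/g1.png

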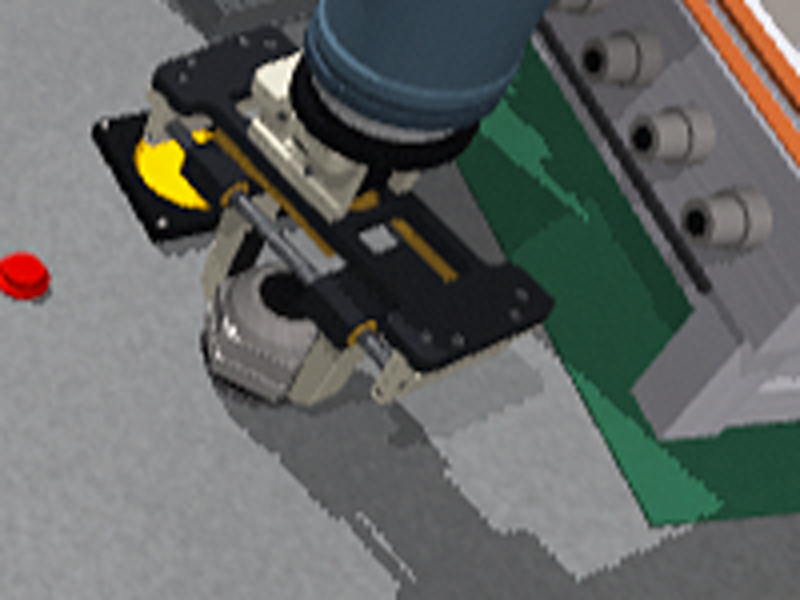

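The hexagon is gripped on its flats: 0.609 × 93 = 56.6 mm. Next I'll lift it and carry it to the large round nest.

Emit:
drive_tool:
  deltas:
    - [0, 0, -0.2, 0, 0, 0]
    - [0, 0, -0.4, 0, 0, 0]
    - [0, 0, -0.5, 0, 0, 0]
    - [0, 0, -0.5, 0, 0, 0]
    - [0, 0, -0.4, 0, 0, 0]
    - [0, 0, 0, 0, 0, 0]

```text
clock: 6.25
ee_pos: [0.6047, 0.3155, 0.0871]
eef_rot: [179.7, 0.0, 109.4]
ft_force: [-0.1, 0.7, -4.1]
width: 0.609
finger_force: 34.9
```

```bash
python3 go.py .473 .322 .033 109.4
```

```text
t6.2 pos [0.6047 0.3155 0.0871] rot [179.7   0.  109.4] w0.609 ff34.9 F [-0.1  0.7 -4.1]
turn [0.04 0.   0.  ] shift after turn [ 1.66 -4.07  1.8 ] now [ 1.67 -4.08  1.78]
```

Emit:
drive_tool:
  deltas:
    - [0.1, -0.2, 0, 0, 0, 0]
    - [0.2, -0.5, 0, 0, 0, 0]
    - [0.26, -0.65, 0, 0, 0, 0]
    - [0.3, -0.7, 0, 0, 0, 0]
    - [0.3, -0.7, 0, 0, 0, 0]
    - [0.24, -0.6, 0, 0, 0, 0]
    - [0.16, -0.4, 0.1, 0, 0, 0]
    - [0.1, -0.26, 0.3, 0, 0, 0]
    - [0, 0, 0.5, 0, 0, 0]
    - [0, 0, 0.5, 0, 0, 0]
    - [0, 0, 0.3, 0, 0, 0]
    - [0, 0, 0, 0, 0, 0]

```text
clock: 7.45
ee_pos: [0.4715, 0.3211, 0.0306]
eef_rot: [-179.8, 0.0, 109.4]
ft_force: [-0.7, -0.2, -2.2]
width: 0.607
finger_force: 34.9
```

Emit:
drive_tool:
  deltas:
    - [0, 0, 0, 0, 0, 0]
    - [0, 0, 0, 0, 0, 0]

```text
clock: 7.65
ee_pos: [0.4735, 0.3219, 0.0332]
eef_rot: [179.9, -0.0, 109.4]
ft_force: [0.2, 0.6, -2.6]
width: 0.604
finger_force: 34.9
```

```bash
python3 go.py .473 .322 .0279 109.4
```

```text
t7.7 pos [0.4735 0.3219 0.0332] rot [179.9  -0.  109.4] w0.604 ff34.9 F [ 0.2  0.6 -2.6]
turn [ 0.01 -0.    0.  ] shift after turn [ 0.01 -0.02  0.18] now [ 0.01 -0.02  0.18]
```

Emit:
drive_tool:
  deltas:
    - [0, 0, 0.04, 0, 0, 0]
    - [0, 0, 0.04, 0, 0, 0]
    - [0, 0, 0.03, 0, 0, 0]
    - [0, 0, 0.02, 0, 0, 0]
    - [0, 0, 0.02, 0, 0, 0]
    - [0, 0, 0.02, 0, 0, 0]
    - [0, 0, 0, 0, 0, 0]
    - [0, 0, 0, 0, 0, 0]

```text
clock: 8.45
ee_pos: [0.4729, 0.3218, 0.0278]
eef_rot: [180.0, 0.0, 109.4]
ft_force: [-1.2, -0.9, 0.1]
width: 0.609
finger_force: 34.9
```

Emit:
drive_tool:
  deltas:
    - [0, 0, 0.02, 0, 0, 0]
    - [0, 0, 0, 0, 0, 0]
    - [0, 0, 0, 0, 0, 0]

```text
clock: 8.75
ee_pos: [0.4729, 0.3218, 0.0278]
eef_rot: [180.0, 0.0, 109.4]
ft_force: [-2.6, -2.2, 6.4]
width: 0.612
finger_force: 34.9
```

It is seated on the floor: contact force 6 N, no further descent. Release and rise.

Emit:
drive_tool:
  deltas:
    - [0, 0, 0, 0, 0, 0]
    - [0, 0, 0, 0, 0, 0]
    - [0, 0, 0, 0, 0, 0]
    - [0, 0, -0.1, 0, 0, 0]
    - [0, 0, -0.4, 0, 0, 0]
    - [0, 0, -0.6, 0, 0, 0]
    - [0, 0, -0.6, 0, 0, 0]
    - [0, 0, -0.6, 0, 0, 0]
    - [0, 0, -0.5, 0, 0, 0]
    - [0, 0, -0.3, 0, 0, 0]
  claw: 0.95

```text
clock: 9.75
ee_pos: [0.4738, 0.3222, 0.1223]
eef_rot: [179.8, -0.0, 109.4]
ft_force: [-0.3, 0.3, -0.9]
width: 0.952
finger_force: 0.0
```

```bash
for y in 93 33 153; do python3 go.py .476 .110 .012 $y;done
```

```text
t9.8 pos [0.4738 0.3222 0.1223] rot [179.8  -0.  109.4] w0.952 ff0.0 F [-0.3  0.3 -0.9]
turn [ 0.02 -0.    2.05] shift after turn [-7.07 -0.3   3.68] now [-6.7  -2.29  3.67]
t9.8 pos [0.4738 0.3222 0.1223] rot [179.8  -0.  109.4] w0.952 ff0.0 F [-0.3  0.3 -0.9]
turn [ 0.02 -0.02  9.55] shift after turn [-3.79  5.97  3.68] now [-6.7  -2.29  3.67]
t9.8 pos [0.4738 0.3222 0.1223] rot [179.8  -0.  109.4] w0.952 ff0.0 F [-0.3  0.3 -0.9]
turn [ 0.02  0.01 -5.45] shift after turn [-3.28 -6.27  3.68] now [-6.7  -2.29  3.67]
```

Emit:
drive_tool:
  deltas:
    - [0, 0, 0, 0, 0, 0.7]
    - [0, 0, 0, 0, 0, 0.7]
    - [0, 0, 0, 0, 0, 0.65]
    - [-0.4, 0, 0, 0, 0, 0]
    - [-0.8, 0, 0, 0, 0, 0]
    - [-0.9, -0.1, 0, 0, 0, 0]
    - [-0.9, -0.1, 0, 0, 0, 0]
    - [-0.9, -0.1, 0, 0, 0, 0]
    - [-0.9, 0, 0, 0, 0, 0]
    - [-0.9, 0, 0, 0, 0, 0]
    - [-0.8, 0, 0.3, 0, 0, 0]
    - [-0.4, 0, 0.5, 0, 0, 0]

```text
clock: 10.95
ee_pos: [0.4756, 0.1121, 0.0968]
eef_rot: [179.9, 0.0, 93.1]
ft_force: [-0.5, 0.7, -0.4]
width: 0.949
finger_force: 0.0
```

Emit:
drive_tool:
  deltas:
    - [-0.17, 0, 0.5, 0, 0, 0]
    - [0, 0, 0.5, 0, 0, 0]
    - [0, 0, 0.4, 0, 0, 0]
    - [0, 0, 0, 0, 0, 0]
    - [0, 0, 0, 0, 0, 0]

```text
clock: 11.45
ee_pos: [0.4751, 0.1094, 0.0541]
eef_rot: [-180.0, 0.0, 93.1]
ft_force: [0.3, -0.6, 0.7]
width: 0.951
finger_force: 0.0
```

```bash
python3 go.py .476 .110 .012 93
```

```text
t11.4 pos [0.4751 0.1094 0.0541] rot [-180.     0.    93.1] w0.951 ff0.0 F [ 0.3 -0.6  0.7]
turn [-0.    0.    0.01] shift after turn [0.02 0.03 1.4 ] now [0.02 0.03 1.4 ]
```

Emit:
drive_tool:
  deltas:
    - [0, 0, 0.3, 0, 0, 0]
    - [0, 0, 0.4, 0, 0, 0]
    - [0, 0, 0.35, 0, 0, 0]
    - [0, 0, 0.2, 0, 0, 0]
    - [0, 0, 0.1, 0, 0, 0]
    - [0, 0, 0.05, 0, 0, 0]
    - [0, 0, 0, 0, 0, 0]
    - [0, 0, 0, 0, 0, 0]

```text
clock: 12.25
ee_pos: [0.4754, 0.1095, 0.0122]
eef_rot: [180.0, 0.0, 93.0]
ft_force: [0.1, 0.5, -0.4]
width: 0.949
finger_force: 0.0
```

Emit:
drive_tool:
  deltas:
    - [0, 0, 0, 0, 0, 0]
    - [0, 0, 0, 0, 0, 0]
    - [0, 0, 0, 0, 0, 0]
    - [0, 0, 0, 0, 0, 0]
    - [0, 0, 0, 0, 0, 0]
    - [0, 0, 0, 0, 0, 0]
    - [0, 0, 0, 0, 0, 0]
    - [0, 0, 0, 0, 0, 0]
    - [0, 0, 0, 0, 0, 0]
    - [0, 0, 0, 0, 0, 0]
    - [0, 0, 0, 0, 0, 0]
  claw: 0.2
  force: 20

```text
clock: 13.35
ee_pos: [0.4752, 0.1095, 0.012]
eef_rot: [180.0, -0.0, 93.0]
ft_force: [0.2, -0.8, -0.3]
width: 0.354
finger_force: 20.0
```

The width reads 32.9 mm where 30 is expected. Either the fingertips are catching the 32 mm flange or the hexagon is about 10° off. I'll open slightly, rise 3.5 mm and regrip.

Emit:
drive_tool:
  deltas:
    - [0, 0, 0, 0, 0, 0]
    - [0, 0, 0, 0, 0, 0]
    - [0, 0, -0.06, 0, 0, 0]
    - [0, 0, -0.06, 0, 0, 0]
    - [0, 0, 0, 0, 0, 0]
    - [0, 0, 0, 0, 0, 0]
  claw: 0.5

```text
clock: 13.95
ee_pos: [0.4752, 0.1095, 0.0157]
eef_rot: [180.0, 0.0, 93.0]
ft_force: [0.5, 0.4, 0.5]
width: 0.497
finger_force: 0.0
```

Emit:
drive_tool:
  deltas:
    - [0, 0, 0, 0, 0, 0]
    - [0, 0, 0, 0, 0, 0]
    - [0, 0, 0, 0, 0, 0]
    - [0, 0, 0, 0, 0, 0]
    - [0, 0, 0, 0, 0, 0]
    - [0, 0, 0, 0, 0, 0]
  claw: 0.2
  force: 30

```text
clock: 14.55
ee_pos: [0.4752, 0.1095, 0.0155]
eef_rot: [-180.0, -0.0, 93.0]
ft_force: [0.2, -0.5, 0.4]
width: 0.351
finger_force: 30.0
```

Emit:
drive_tool:
  deltas:
    - [0, 0, 0, 0, 0, 0]
    - [0, 0, 0, 0, 0, 0]
    - [0, 0, 0, 0, 0, -0.6]
    - [0, 0, 0, 0, 0, -0.6]
    - [0, 0, 0, 0, 0, 0]
  claw: 0.5

```text
clock: 15.05
ee_pos: [0.4751, 0.1095, 0.0156]
eef_rot: [180.0, 0.0, 102.7]
ft_force: [0.4, -0.1, 0.4]
width: 0.497
finger_force: 0.0
```

Emit:
drive_tool:
  deltas:
    - [0, 0, 0, 0, 0, 0]
    - [0, 0, 0, 0, 0, 0]
    - [0, 0, 0, 0, 0, 0]
    - [0, 0, 0, 0, 0, 0]
    - [0, 0, 0, 0, 0, 0]
    - [0, 0, 0, 0, 0, 0]
  claw: 0.2
  force: 30

```text
clock: 15.65
ee_pos: [0.4752, 0.1095, 0.0156]
eef_rot: [180.0, 0.0, 102.6]
ft_force: [-0.4, 0.4, 0.8]
width: 0.359
finger_force: 30.0
```

Now it is wider (33.4 mm), so the yaw needs to go the other way. I'll turn about 19° back.

Emit:
drive_tool:
  deltas:
    - [0, 0, 0, 0, 0, 0]
    - [0, 0, 0, 0, 0, 0]
    - [0, 0, 0, 0, 0, 0.8]
    - [0, 0, 0, 0, 0, 0.8]
    - [0, 0, 0, 0, 0, 0.8]
    - [0, 0, 0, 0, 0, 0]
  claw: 0.5

```text
clock: 16.25
ee_pos: [0.4751, 0.1095, 0.0156]
eef_rot: [-180.0, -0.0, 83.4]
ft_force: [0.2, 0.3, 0.1]
width: 0.502
finger_force: 0.0
```

Emit:
drive_tool:
  deltas:
    - [0, 0, 0, 0, 0, 0]
    - [0, 0, 0, 0, 0, 0]
    - [0, 0, 0, 0, 0, 0]
    - [0, 0, 0, 0, 0, 0]
    - [0, 0, 0, 0, 0, 0]
    - [0, 0, 0, 0, 0, 0]
  claw: 0.2
  force: 30

```text
clock: 16.85
ee_pos: [0.4751, 0.1095, 0.0155]
eef_rot: [-180.0, -0.0, 83.4]
ft_force: [-1.2, 0.1, -0.5]
width: 0.341
finger_force: 30.0
```

Emit:
drive_tool:
  deltas:
    - [0, 0, 0, 0, 0, 0]
    - [0, 0, 0, 0, 0, 0]
    - [0, 0, 0, 0, 0, 0.7]
    - [0, 0, 0, 0, 0, 0]
    - [0, 0, 0, 0, 0, 0]
  claw: 0.5

```text
clock: 17.35
ee_pos: [0.4751, 0.1095, 0.0155]
eef_rot: [-180.0, -0.0, 78.0]
ft_force: [0.2, -0.2, 0.9]
width: 0.498
finger_force: 0.0
```

Emit:
drive_tool:
  deltas:
    - [0, 0, 0, 0, 0, 0]
    - [0, 0, 0, 0, 0, 0]
    - [0, 0, 0, 0, 0, 0]
    - [0, 0, 0, 0, 0, 0]
    - [0, 0, 0, 0, 0, 0]
    - [0, 0, 0, 0, 0, 0]
  claw: 0.2
  force: 30

```text
clock: 17.95
ee_pos: [0.4752, 0.1095, 0.0156]
eef_rot: [-180.0, -0.0, 77.8]
ft_force: [0.5, -0.1, 0.8]
width: 0.332
finger_force: 29.2
```

The gripper is now seated on the flats at 30.9 mm. Lift above bottle height and carry it over.

Emit:
drive_tool:
  deltas:
    - [0, 0, -0.2, 0, 0, 0]
    - [0, 0, -0.5, 0, 0, 0]
    - [0, 0, -0.7, 0, 0, 0]
    - [0, 0, -0.8, 0, 0, 0]
    - [0, 0, -0.8, 0, 0, 0]
    - [0, 0, -0.6, 0, 0, 0]
    - [0, 0, -0.2, 0, 0, 0]
    - [0, 0, 0, 0, 0, 0]
    - [0, 0, 0, 0, 0, 0]

```text
clock: 18.85
ee_pos: [0.4745, 0.1095, 0.1288]
eef_rot: [-179.9, 0.0, 77.8]
ft_force: [0.3, 0.5, -1.0]
width: 0.33
finger_force: 29.2
```

```bash
python3 go.py .612 -.309 .0196 77.8
```

```text
t18.9 pos [0.4745 0.1095 0.1288] rot [-179.9    0.    77.8] w0.330 ff29.2 F [ 0.3  0.5 -1. ]
turn [-0.01  0.    0.  ] shift after turn [-12.67   7.43   3.64] now [-12.67   7.43   3.63]
```

Emit:
drive_tool:
  deltas:
    - [-0.3, 0.18, 0, 0, 0, 0]
    - [-0.6, 0.35, 0, 0, 0, 0]
    - [-0.85, 0.5, 0, 0, 0, 0]
    - [-0.85, 0.5, 0, 0, 0, 0]
    - [-0.85, 0.5, 0, 0, 0, 0]
    - [-0.85, 0.5, 0, 0, 0, 0]
    - [-0.85, 0.5, 0, 0, 0, 0]
    - [-0.85, 0.5, 0, 0, 0, 0]
    - [-0.85, 0.5, 0, 0, 0, 0]
    - [-0.85, 0.5, 0, 0, 0, 0]
    - [-0.85, 0.5, 0, 0, 0, 0]
    - [-0.85, 0.5, 0, 0, 0, 0]

```text
clock: 20.05
ee_pos: [0.5774, -0.203, 0.1281]
eef_rot: [-179.9, -0.0, 77.8]
ft_force: [-0.4, -0.1, -0.8]
width: 0.328
finger_force: 29.2
```

Emit:
drive_tool:
  deltas:
    - [-0.85, 0.5, 0, 0, 0, 0]
    - [-0.85, 0.5, 0, 0, 0, 0]
    - [-0.8, 0.47, 0, 0, 0, 0]
    - [-0.5, 0.29, 0.2, 0, 0, 0]
    - [-0.25, 0.14, 0.4, 0, 0, 0]
    - [0, 0, 0.6, 0, 0, 0]
    - [0, 0, 0.6, 0, 0, 0]
    - [0, 0, 0.5, 0, 0, 0]
    - [0, 0, 0.3, 0, 0, 0]
    - [0, 0, 0.2, 0, 0, 0]
    - [0, 0, 0, 0, 0, 0]
    - [0, 0, 0, 0, 0, 0]

```text
clock: 21.25
ee_pos: [0.6135, -0.3086, 0.0461]
eef_rot: [179.9, 0.0, 77.8]
ft_force: [0.4, -1.2, 0.0]
width: 0.332
finger_force: 29.2
```

```bash
python3 go.py .612 -.309 .0196 77.8
```

```text
t21.2 pos [ 0.6135 -0.3086  0.0461] rot [179.9   0.   77.8] w0.332 ff29.2 F [ 0.4 -1.2  0. ]
turn [0.01 0.   0.01] shift after turn [-0.02 -0.04  0.88] now [-0.02 -0.05  0.88]
```

Emit:
drive_tool:
  deltas:
    - [-0.02, -0.05, 0.2, 0, 0, 0]
    - [0, 0, 0.25, 0, 0, 0]
    - [0, 0, 0.15, 0, 0, 0]
    - [0, 0, 0.08, 0, 0, 0]
    - [0, 0, 0.04, 0, 0, 0]
    - [0, 0, 0.04, 0, 0, 0]
    - [0, 0, 0.03, 0, 0, 0]
    - [0, 0, 0.03, 0, 0, 0]
    - [0, 0, 0.02, 0, 0, 0]
    - [0, 0, 0.02, 0, 0, 0]
    - [0, 0, 0, 0, 0, 0]
    - [0, 0, 0, 0, 0, 0]

```text
clock: 22.45
ee_pos: [0.6114, -0.3088, 0.0198]
eef_rot: [180.0, -0.0, 77.8]
ft_force: [-0.0, -0.5, -0.8]
width: 0.33
finger_force: 29.2
```

Emit:
drive_tool:
  deltas:
    - [0, 0, 0.02, 0, 0, 0]
    - [0, 0, 0.02, 0, 0, 0]
    - [0, 0, 0, 0, 0, 0]
    - [0, 0, 0, 0, 0, 0]

```text
clock: 22.85
ee_pos: [0.6115, -0.3089, 0.0195]
eef_rot: [180.0, 0.0, 77.8]
ft_force: [-2.0, 0.4, 4.3]
width: 0.325
finger_force: 29.2
```

Emit:
drive_tool:
  deltas:
    - [0, 0, 0, 0, 0, 0]
    - [0, 0, 0, 0, 0, 0]
    - [0, 0, 0, 0, 0, 0]
    - [0, 0, 0, 0, 0, 0]
    - [0, 0, -0.1, 0, 0, 0]
    - [0, 0, -0.3, 0, 0, 0]
    - [0, 0, -0.6, 0, 0, 0]
    - [0, 0, -0.8, 0, 0, 0]
    - [0, 0, -0.8, 0, 0, 0]
    - [0, 0, -0.6, 0, 0, 0]
    - [0, 0, -0.4, 0, 0, 0]
    - [0, 0, 0, 0, 0, 0]
  claw: 0.9

```text
clock: 24.05
ee_pos: [0.6125, -0.3095, 0.1293]
eef_rot: [179.8, 0.1, 77.8]
ft_force: [-1.1, 0.1, -0.4]
width: 0.898
finger_force: 0.0
```

Emit:
drive_tool:
  deltas:
    - [0, 0, 0, 0, 0, -0.94]
    - [0, 0, 0, 0, 0, -0.94]
    - [0, 0, 0, 0, 0, -0.94]
    - [0, 0, 0, 0, 0, -0.94]
    - [0, 0, 0, 0, 0, -0.94]
    - [0, 0, 0, 0, 0, -0.94]
    - [0, 0, 0, 0, 0, -0.94]
    - [0, 0, 0, 0, 0, -0.94]
    - [0, 0, 0, 0, 0, -0.94]
    - [0, 0, 0, 0, 0, -0.94]
    - [0, 0, 0, 0, 0, -0.94]
    - [0, 0, 0, 0, 0, 0]

```text
clock: 25.25
ee_pos: [0.6109, -0.3083, 0.1252]
eef_rot: [180.0, -0.1, 160.6]
ft_force: [-0.1, -0.1, -0.4]
width: 0.899
finger_force: 0.0
```

```bash
python3 go.py .6087 -.1169 .02 160.6; python3 - <<'E'
from h import *
a=capture("top");cv2.imwrite("pics/p2.png",cv2.vconcat([cv2.resize(a[130:250,170:490],(800,300),interpolation=cv2.INTER_CUBIC),cv2.resize(capture("scene")[130:280,100:500],(800,300),interpolation=cv2.INTER_CUBIC)]))
E
```

```text
t25.2 pos [ 0.6109 -0.3083  0.1252] rot [ 1.800e+02 -1.000e-01  1.606e+02] w0.899 ff0.0 F [-0.1 -0.1 -0.4]
turn [ 0.   -0.02  0.  ] shift after turn [2.19 6.   3.51] now [2.18 5.99 3.51]
```

View pics/p2.png

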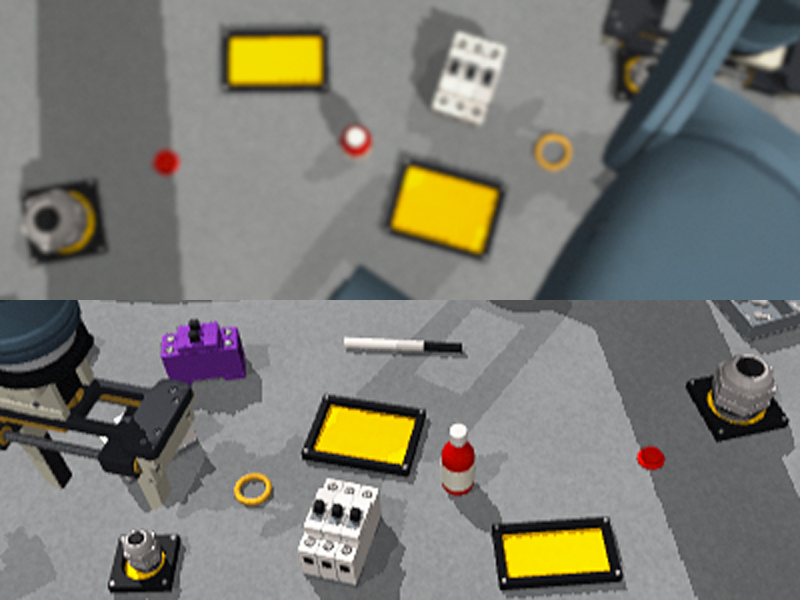

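Both glands stand upright in their pockets: the large one at (50,218) in the top strip, the small one at (140,550) in the scene strip. The bottle is still standing at (457,470). Next is the three-pole breaker.

Emit:
drive_tool:
  deltas:
    - [0.15, 0.4, 0, 0, 0, 0]
    - [0.29, 0.8, 0, 0, 0, 0]
    - [0.33, 0.9, 0, 0, 0, 0]
    - [0.33, 0.9, 0, 0, 0, 0]
    - [0.33, 0.9, 0, 0, 0, 0]
    - [0.33, 0.9, 0, 0, 0, 0]
    - [0.27, 0.75, 0, 0, 0, 0]
    - [0.15, 0.45, 0.2, 0, 0, 0]
    - [0, 0, 0.4, 0, 0, 0]
    - [0, 0, 0.4, 0, 0, 0]
    - [0, 0, 0, 0, 0, 0]
    - [0, 0, 0, 0, 0, 0]

```text
clock: 26.55
ee_pos: [0.6092, -0.1183, 0.0955]
eef_rot: [-180.0, -0.1, 160.5]
ft_force: [0.9, 0.2, -0.4]
width: 0.897
finger_force: 0.0
```

```bash
python3 go.py .6087 -.1169 .02 160.6
```

```text
t26.6 pos [ 0.6092 -0.1183  0.0955] rot [-1.800e+02 -1.000e-01  1.605e+02] w0.897 ff0.0 F [ 0.9  0.2 -0.4]
turn [-0.   -0.01 -0.02] shift after turn [0.03 0.04 2.52] now [0.03 0.04 2.52]
```

Emit:
drive_tool:
  deltas:
    - [0.03, 0.04, 0.3, 0, 0, 0]
    - [0, 0, 0.5, 0, 0, 0]
    - [0, 0, 0.5, 0, 0, 0]
    - [0, 0, 0.5, 0, 0, 0]
    - [0, 0, 0.4, 0, 0, 0]
    - [0, 0, 0.2, 0, 0, 0]
    - [0, 0, 0.1, 0, 0, 0]
    - [0, 0, 0, 0, 0, 0]
    - [0, 0, 0, 0, 0, 0]

```text
clock: 27.45
ee_pos: [0.6097, -0.116, 0.0221]
eef_rot: [-180.0, 0.1, 160.5]
ft_force: [-0.5, -0.2, 0.5]
width: 0.903
finger_force: 0.0
```

Emit:
drive_tool:
  deltas:
    - [0, 0, 0, 0, 0, 0]
    - [0, 0, 0, 0, 0, 0]
    - [0, 0, 0, 0, 0, 0]
    - [0, 0, 0, 0, 0, 0]
    - [0, 0, 0, 0, 0, 0]
    - [0, 0, 0, 0, 0, 0]
    - [0, 0, 0, 0, 0, 0]
    - [0, 0, 0, 0, 0, 0]
  claw: 0.45
  force: 35

```text
clock: 28.25
ee_pos: [0.6094, -0.1159, 0.0217]
eef_rot: [-180.0, 0.0, 160.5]
ft_force: [-0.9, -0.3, 2.6]
width: 0.577
finger_force: 35.0
```

Gripped at 53.7 mm. Lift, turn by 88° and move over the wide nest.

Emit:
drive_tool:
  deltas:
    - [0, 0, -0.2, 0, 0, 0]
    - [0, 0, -0.4, 0, 0, 0]
    - [0, 0, -0.6, 0, 0, 0]
    - [0, 0, -0.5, 0, 0, 0]
    - [0, 0, -0.3, 0, 0, 0.3]
    - [0, 0, 0, 0, 0, 0.6]
    - [0, 0, 0, 0, 0, 0.8]
    - [0, 0, 0, 0, 0, 0.9]
    - [0, 0, 0, 0, 0, 0.9]
    - [0, 0, 0, 0, 0, 0.9]
    - [0, 0, 0, 0, 0, 0.9]
    - [0, 0, 0, 0, 0, 0.9]

```text
clock: 29.45
ee_pos: [0.6092, -0.1157, 0.0821]
eef_rot: [-180.0, -0.0, 110.7]
ft_force: [-0.0, -0.7, -2.8]
width: 0.579
finger_force: 35.0
```

Emit:
drive_tool:
  deltas:
    - [0, 0, 0, 0, 0, 0.9]
    - [0, 0, 0, 0, 0, 0.9]
    - [0, 0, 0, 0, 0, 0.9]
    - [0, 0, 0, 0, 0, 0.9]
    - [0, 0, 0, 0, 0, 0.7]
    - [0, 0, 0, 0, 0, 0.4]
    - [0, 0, 0, 0, 0, 0.08]
    - [0, 0, 0, 0, 0, 0]

```text
clock: 30.25
ee_pos: [0.6092, -0.1158, 0.0819]
eef_rot: [180.0, 0.0, 72.8]
ft_force: [0.1, -0.2, -2.7]
width: 0.577
finger_force: 35.0
```

```bash
python3 go.py .4732 -.0887 .0257 72.7
```

```text
t30.2 pos [ 0.6092 -0.1158  0.0819] rot [180.    0.   72.8] w0.577 ff35.0 F [ 0.1 -0.2 -2.7]
turn [0.   0.   0.01] shift after turn [-0.49 -4.6   1.87] now [-0.48 -4.6   1.87]
```

Emit:
drive_tool:
  deltas:
    - [-0.04, -0.3, 0, 0, 0, 0]
    - [-0.06, -0.6, 0, 0, 0, 0]
    - [-0.08, -0.8, 0, 0, 0, 0]
    - [-0.08, -0.8, 0, 0, 0, 0]
    - [-0.08, -0.8, 0, 0, 0, 0]
    - [-0.08, -0.7, 0, 0, 0, 0]
    - [-0.04, -0.4, 0.1, 0, 0, 0]
    - [-0.02, -0.2, 0.2, 0, 0, 0]
    - [0, 0, 0.5, 0, 0, 0]
    - [0, 0, 0.5, 0, 0, 0]
    - [0, 0, 0.2, 0, 0, 0]
    - [0, 0, 0, 0, 0, 0]

```text
clock: 31.45
ee_pos: [0.4726, -0.0883, 0.0357]
eef_rot: [-179.9, -0.0, 72.7]
ft_force: [0.2, 0.0, -1.2]
width: 0.577
finger_force: 35.0
```

Emit:
drive_tool:
  deltas:
    - [0, 0, 0, 0, 0, 0]
    - [0, 0, 0, 0, 0, 0]

```text
clock: 31.65
ee_pos: [0.4738, -0.0888, 0.0371]
eef_rot: [179.9, 0.0, 72.7]
ft_force: [0.5, -0.2, -3.1]
width: 0.576
finger_force: 35.0
```

```bash
python3 go.py .4732 -.0887 .0257 72.7; python3 - <<'E'
from h import *
cv2.imwrite("pics/p3.png",cv2.resize(capture("scene")[130:280,180:380],(800,600),interpolation=cv2.INTER_CUBIC))
E
```

```text
t31.6 pos [ 0.4738 -0.0888  0.0371] rot [179.9   0.   72.7] w0.576 ff35.0 F [ 0.5 -0.2 -3.1]
turn [0.01 0.   0.  ] shift after turn [-0.   -0.02  0.38] now [-0.   -0.02  0.38]
```

View pics/p3.png

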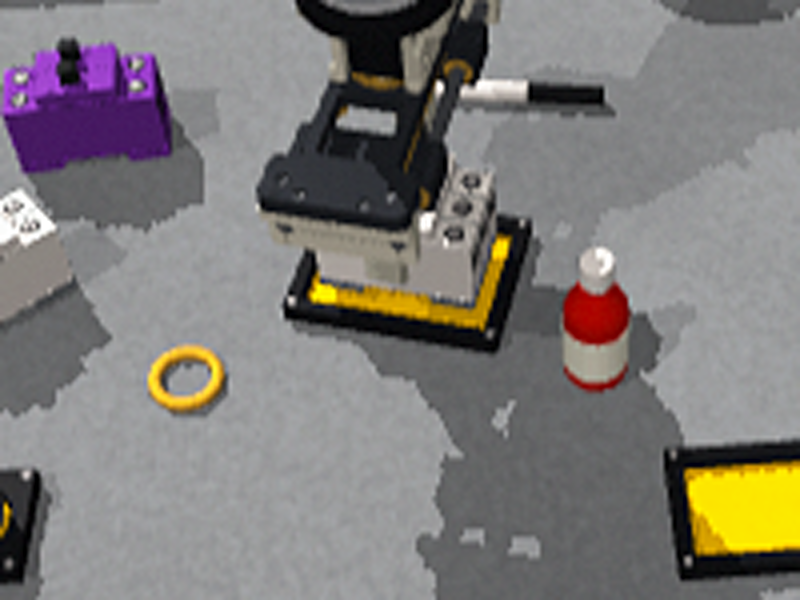

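The breaker sits inside the pocket outline, square to it, with yellow showing on both visible sides (at about (400,300) and (500,270)). Lower it gently.

Emit:
drive_tool:
  deltas:
    - [0, 0, 0.08, 0, 0, 0]
    - [0, 0, 0.08, 0, 0, 0]
    - [0, 0, 0.06, 0, 0, 0]
    - [0, 0, 0.04, 0, 0, 0]
    - [0, 0, 0.04, 0, 0, 0]
    - [0, 0, 0.03, 0, 0, 0]
    - [0, 0, 0.03, 0, 0, 0]
    - [0, 0, 0.02, 0, 0, 0]
    - [0, 0, 0, 0, 0, 0]
    - [0, 0, 0, 0, 0, 0]

```text
clock: 32.7
ee_pos: [0.4733, -0.0886, 0.0257]
eef_rot: [180.0, 0.0, 72.7]
ft_force: [-2.6, 0.5, 5.6]
width: 0.58
finger_force: 35.0
```

Emit:
drive_tool:
  deltas:
    - [0, 0, 0.02, 0, 0, 0]
    - [0, 0, 0, 0, 0, 0]
    - [0, 0, 0, 0, 0, 0]

```text
clock: 33.0
ee_pos: [0.4733, -0.0886, 0.0257]
eef_rot: [180.0, 0.0, 72.7]
ft_force: [-4.0, 1.9, 12.2]
width: 0.581
finger_force: 35.0
```

Seated. Release, rise and turn for the two-pole.

Emit:
drive_tool:
  deltas:
    - [0, 0, 0, 0, 0, 0]
    - [0, 0, 0, 0, 0, 0]
    - [0, 0, 0, 0, 0, 0]
    - [0, 0, 0, 0, 0, 0]
    - [0, 0, -0.1, 0, 0, 0]
    - [0, 0, -0.3, 0, 0, 0]
    - [0, 0, -0.6, 0, 0, 0]
    - [0, 0, -0.8, 0, 0, 0]
    - [0, 0, -0.8, 0, 0, 0]
    - [0, 0, -0.6, 0, 0, 0]
    - [0, 0, -0.4, 0, 0, 0]
    - [0, 0, 0, 0, 0, 0]
  claw: 0.85

```text
clock: 34.2
ee_pos: [0.4744, -0.089, 0.1345]
eef_rot: [179.8, 0.0, 72.7]
ft_force: [0.8, 0.4, -0.2]
width: 0.852
finger_force: 0.0
```

Emit:
drive_tool:
  deltas:
    - [0, 0, 0, 0, 0, -0.9]
    - [0, 0, 0, 0, 0, -0.9]
    - [0, 0, 0, 0, 0, -0.9]
    - [0, 0, 0, 0, 0, -0.9]
    - [0, 0, 0, 0, 0, -0.9]
    - [0, 0, 0, 0, 0, -0.9]
    - [0, 0, 0, 0, 0, -0.9]
    - [0, 0, 0, 0, 0, -0.6]
    - [0, 0, 0, 0, 0, 0]

```text
clock: 35.1
ee_pos: [0.4726, -0.0883, 0.1316]
eef_rot: [-179.9, -0.1, 127.9]
ft_force: [-0.0, 0.4, -0.1]
width: 0.85
finger_force: 0.0
```

```bash
python3 go.py .4714 -.3171 .02 127.9
```

```text
t35.1 pos [ 0.4726 -0.0883  0.1316] rot [-1.799e+02 -1.000e-01  1.279e+02] w0.850 ff0.0 F [-0.   0.4 -0.1]
turn [-0.01 -0.01  0.01] shift after turn [-5.99 -4.72  3.72] now [-6.   -4.72  3.71]
```

Emit:
drive_tool:
  deltas:
    - [-0.4, -0.3, 0, 0, 0, 0]
    - [-0.7, -0.55, 0, 0, 0, 0]
    - [-0.85, -0.67, 0, 0, 0, 0]
    - [-0.85, -0.67, 0, 0, 0, 0]
    - [-0.85, -0.67, 0, 0, 0, 0]
    - [-0.85, -0.67, 0, 0, 0, 0]
    - [-0.8, -0.63, 0, 0, 0, 0]
    - [-0.5, -0.4, 0.2, 0, 0, 0]
    - [-0.2, -0.16, 0.5, 0, 0, 0]
    - [0, 0, 0.5, 0, 0, 0]
    - [0, 0, 0, 0, 0, 0]
    - [0, 0, 0, 0, 0, 0]

```text
clock: 36.3
ee_pos: [0.4716, -0.3163, 0.0955]
eef_rot: [-180.0, -0.1, 127.9]
ft_force: [0.3, 0.3, -0.3]
width: 0.853
finger_force: 0.0
```

```bash
python3 go.py .4714 -.3171 .02 127.9;python3 - <<'E'
from h import *
cv2.imwrite("pics/p4.png",cv2.resize(capture("scene")[130:280,100:300],(800,600),interpolation=cv2.INTER_CUBIC))
E
```

```text
t36.3 pos [ 0.4716 -0.3163  0.0955] rot [-1.800e+02 -1.000e-01  1.279e+02] w0.853 ff0.0 F [ 0.3  0.3 -0.3]
turn [-0.   -0.02  0.  ] shift after turn [-0.02 -0.02  2.52] now [-0.02 -0.02  2.52]
```

View pics/p4.png

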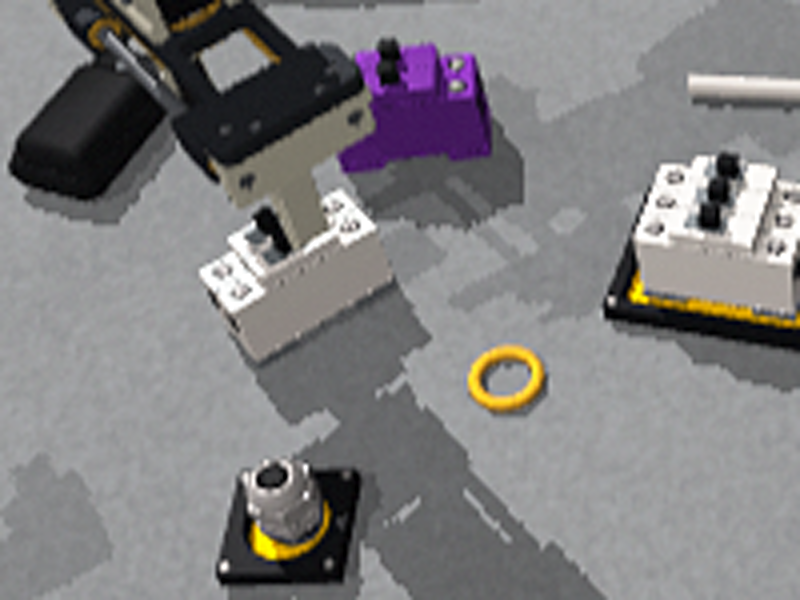

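The hand is over the off-white two-pole at (300,270), square to its sides and clear of the purple breaker at (420,100). The small gland and the three-pole sit well in their pockets. Descend and grip.

Emit:
drive_tool:
  deltas:
    - [0, 0, 0.3, 0, 0, 0]
    - [0, 0, 0.5, 0, 0, 0]
    - [0, 0, 0.5, 0, 0, 0]
    - [0, 0, 0.5, 0, 0, 0]
    - [0, 0, 0.4, 0, 0, 0]
    - [0, 0, 0.2, 0, 0, 0]
    - [0, 0, 0.1, 0, 0, 0]
    - [0, 0, 0, 0, 0, 0]
    - [0, 0, 0, 0, 0, 0]

```text
clock: 37.25
ee_pos: [0.4724, -0.3179, 0.0221]
eef_rot: [180.0, 0.1, 127.9]
ft_force: [-0.2, -0.2, -0.2]
width: 0.85
finger_force: 0.0
```

Emit:
drive_tool:
  deltas:
    - [0, 0, 0, 0, 0, 0]
    - [0, 0, 0, 0, 0, 0]
    - [0, 0, 0, 0, 0, 0]
    - [0, 0, 0, 0, 0, 0]
    - [0, 0, 0, 0, 0, 0]
    - [0, 0, 0, 0, 0, 0]
    - [0, 0, 0, 0, 0, 0]
    - [0, 0, 0, 0, 0, 0]
    - [0, 0, 0, 0, 0, 0]
    - [0, 0, 0, 0, 0, 0]
  claw: 0.25
  force: 35

```text
clock: 38.25
ee_pos: [0.4721, -0.3176, 0.0216]
eef_rot: [-180.0, 0.0, 127.9]
ft_force: [-0.3, -0.5, 0.9]
width: 0.387
finger_force: 34.8
```

Emit:
drive_tool:
  deltas:
    - [0, 0, -0.2, 0, 0, 0]
    - [0, 0, -0.5, 0, 0, 0]
    - [0, 0, -0.7, 0, 0, 0.3]
    - [0, 0, -0.8, 0, 0, 0.7]
    - [0, 0, -0.8, 0, 0, 0.8]
    - [0, 0, -0.5, 0, 0, 0.8]
    - [0, 0, -0.3, 0, 0, 0.8]
    - [0, 0, 0, 0, 0, 0.8]
    - [0, 0, 0, 0, 0, 0.5]
    - [0, 0, 0, 0, 0, 0.2]
    - [0, 0, 0, 0, 0, 0]

```text
clock: 39.35
ee_pos: [0.4719, -0.3173, 0.1354]
eef_rot: [-180.0, -0.0, 88.7]
ft_force: [-0.3, 0.4, -3.0]
width: 0.387
finger_force: 34.8
```

```bash
python3 go.py .641 .0905 .0256 88.5
```

```text
t39.4 pos [ 0.4719 -0.3173  0.1354] rot [-180.    -0.    88.7] w0.387 ff34.8 F [-0.3  0.4 -3. ]
turn [-0.   -0.    0.03] shift after turn [13.74  5.28  3.66] now [13.71  5.34  3.67]
```

Emit:
drive_tool:
  deltas:
    - [0.3, 0.12, 0, 0, 0, 0]
    - [0.6, 0.23, 0, 0, 0, 0]
    - [0.85, 0.33, 0, 0, 0, 0]
    - [0.85, 0.33, 0, 0, 0, 0]
    - [0.85, 0.33, 0, 0, 0, 0]
    - [0.85, 0.33, 0, 0, 0, 0]
    - [0.85, 0.33, 0, 0, 0, 0]
    - [0.85, 0.33, 0, 0, 0, 0]
    - [0.85, 0.33, 0, 0, 0, 0]
    - [0.85, 0.33, 0, 0, 0, 0]
    - [0.85, 0.33, 0, 0, 0, 0]
    - [0.85, 0.33, 0, 0, 0, 0]

```text
clock: 40.55
ee_pos: [0.588, -0.0362, 0.1354]
eef_rot: [-180.0, -0.0, 88.8]
ft_force: [-0.5, -0.2, -2.8]
width: 0.388
finger_force: 34.8
```

Emit:
drive_tool:
  deltas:
    - [0.85, 0.33, 0, 0, 0, 0]
    - [0.85, 0.32, 0, 0, 0, 0]
    - [0.85, 0.32, 0, 0, 0, 0]
    - [0.85, 0.32, 0, 0, 0, 0]
    - [0.6, 0.23, 0, 0, 0, 0]
    - [0.34, 0.12, 0.2, 0, 0, 0]
    - [0, 0, 0.5, 0, 0, 0]
    - [0, 0, 0.8, 0, 0, 0]
    - [0, 0, 0.8, 0, 0, 0]
    - [0, 0, 0.5, 0, 0, 0]
    - [0, 0, 0.3, 0, 0, 0]
    - [0, 0, 0, 0, 0, 0]

```text
clock: 41.75
ee_pos: [0.6392, 0.0907, 0.0412]
eef_rot: [-179.9, 0.0, 88.7]
ft_force: [0.6, 0.2, -2.2]
width: 0.386
finger_force: 34.8
```

Emit:
drive_tool:
  deltas:
    - [0, 0, 0, 0, 0, 0]
    - [0, 0, 0, 0, 0, 0]

```text
clock: 41.95
ee_pos: [0.6411, 0.0909, 0.0439]
eef_rot: [179.9, 0.0, 88.7]
ft_force: [0.6, 0.4, -2.7]
width: 0.389
finger_force: 34.8
```

```bash
python3 go.py .641 .0905 .0256 88.5;python3 - <<'E'
from h import *
cv2.imwrite("pics/p5.png",cv2.resize(capture("scene")[170:320,280:480],(800,600),interpolation=cv2.INTER_CUBIC))
E
```

```text
t42.0 pos [0.6411 0.0909 0.0439] rot [179.9   0.   88.7] w0.389 ff34.8 F [ 0.6  0.4 -2.7]
turn [0.02 0.   0.03] shift after turn [-0.01 -0.    0.61] now [-0.01 -0.    0.61]
```

View pics/p5.png

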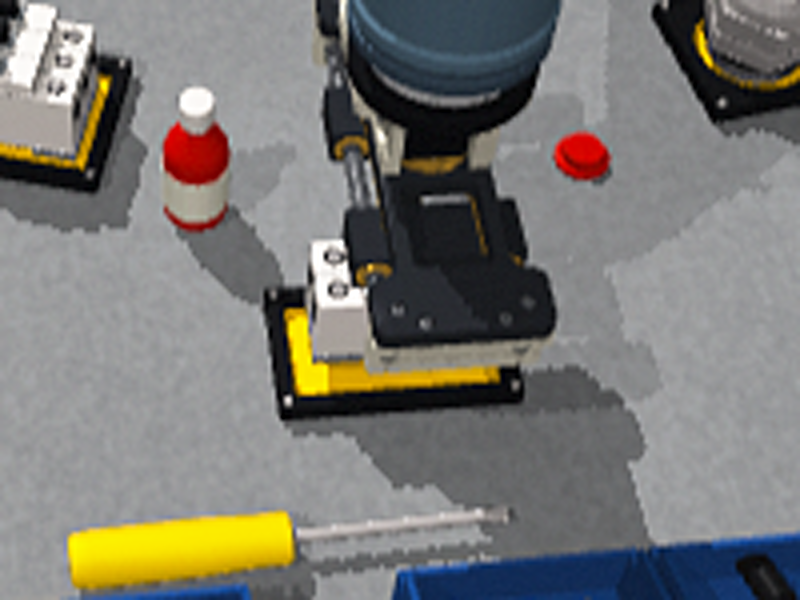

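The breaker is aligned above the narrow nest at (400,340) and the bottle is still standing at (195,165). Lower it.

Emit:
drive_tool:
  deltas:
    - [0, 0, 0.1, 0, 0, 0]
    - [0, 0, 0.12, 0, 0, 0]
    - [0, 0, 0.1, 0, 0, 0]
    - [0, 0, 0.08, 0, 0, 0]
    - [0, 0, 0.06, 0, 0, 0]
    - [0, 0, 0.04, 0, 0, 0]
    - [0, 0, 0.03, 0, 0, 0]
    - [0, 0, 0.03, 0, 0, 0]
    - [0, 0, 0.02, 0, 0, 0]
    - [0, 0, 0.02, 0, 0, 0]
    - [0, 0, 0, 0, 0, 0]
    - [0, 0, 0, 0, 0, 0]

```text
clock: 43.2
ee_pos: [0.6401, 0.091, 0.0256]
eef_rot: [180.0, 0.0, 88.7]
ft_force: [-3.3, 0.5, 6.2]
width: 0.384
finger_force: 34.8
```

Emit:
drive_tool:
  deltas:
    - [0, 0, 0.01, 0, 0, 0]
    - [0, 0, 0, 0, 0, 0]
    - [0, 0, 0, 0, 0, 0]

```text
clock: 43.5
ee_pos: [0.6401, 0.091, 0.0256]
eef_rot: [180.0, 0.0, 88.7]
ft_force: [-3.8, -0.4, 6.6]
width: 0.384
finger_force: 34.8
```

Seated. Release, rise and back away toward the base, then check.

Emit:
drive_tool:
  deltas:
    - [0, 0, 0, 0, 0, 0]
    - [0, 0, 0, 0, 0, 0]
    - [0, 0, 0, 0, 0, 0]
    - [0, 0, 0, 0, 0, 0]
    - [0, 0, -0.1, 0, 0, 0]
    - [0, 0, -0.3, 0, 0, 0]
    - [0, 0, -0.6, 0, 0, 0]
    - [0, 0, -0.8, 0, 0, 0]
    - [0, 0, -0.9, 0, 0, 0]
    - [0, 0, -0.9, 0, 0, 0]
    - [0, 0, -0.8, 0, 0, 0]
    - [0, 0, -0.3, 0, 0, 0]
  claw: 0.75

```text
clock: 44.7
ee_pos: [0.6417, 0.091, 0.1691]
eef_rot: [179.7, -0.0, 88.7]
ft_force: [0.5, -0.2, 0.5]
width: 0.747
finger_force: 0.0
```

Emit:
drive_tool:
  deltas:
    - [0, -0.4, 0, 0, 0, 0]
    - [0, -0.8, 0, 0, 0, 0]
    - [0, -0.9, 0, 0, 0, 0]
    - [0, -0.9, 0, 0, 0, 0]
    - [0, -0.9, 0, 0, 0, 0]
    - [0, -0.9, 0, 0, 0, 0]
    - [0, -0.9, 0, 0, 0, 0]
    - [0, -0.9, 0, 0, 0, 0]
    - [0, -0.6, 0, 0, 0, 0]
    - [0, -0.3, 0, 0, 0, 0]
    - [0, 0, 0, 0, 0, 0]
    - [0, 0, 0, 0, 0, 0]

```text
clock: 45.9
ee_pos: [0.416, 0.096, 0.1655]
eef_rot: [179.9, 0.0, 88.7]
ft_force: [1.2, 0.5, -0.0]
width: 0.746
finger_force: 0.0
```

```bash
python3 - <<'E'
from h import *
cv2.imwrite("pics/p6.png",cv2.vconcat([cv2.resize(capture("top")[130:250,170:490],(800,300),interpolation=cv2.INTER_CUBIC),cv2.resize(capture("scene")[130:280,120:520],(800,300),interpolation=cv2.INTER_CUBIC)]))
E
```

```text
(no output)
```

View pics/p6.png

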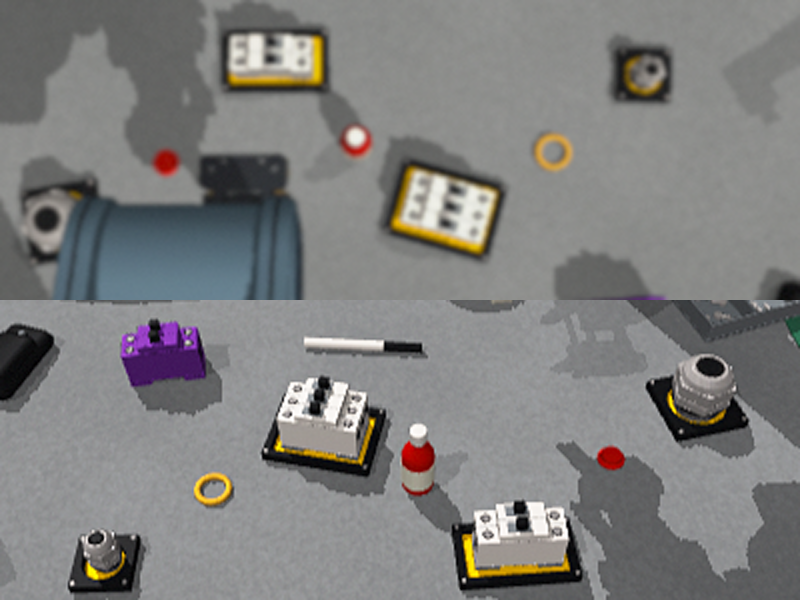

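All four parts stand upright inside their pockets, with yellow margins showing: the two-pole at (520,540), the three-pole at (325,420), the small gland at (100,560) and the large gland at (705,390). The bottle is standing at (418,460). Handing in.

```bash
python3 -c "from plant import order;print(order.hand_in())"
```

```text
the job is handed in; nothing more can be done
None
```

The kit is made up and handed in at about 46 s: both glands and both breakers stand upright in their matching nests, and the bottle is still standing where it was; the hand-in gave no verdict.

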